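# Hold the stepped circuit board up to the inspection camera

### The job

Draw the circuit board whose outline narrows in steps on both sides towards its connector out of the board rack, and hold it up by its connector in front of the inspection camera on the pillar stand: connector edge upward, component side towards the lens, centred on the lens and square to it (the camera looks down at a slant, so lean the board to match), with the board's face 120 mm from the front of the lens. Leave the other two boards standing in the rack, do not touch the camera or its stand, and do not shift the other things on the bench. Finish while still holding the board there in the air, steady, with nothing else bearing it.

Things in the scene. Friction and masses are not known exactly. Their poses are not given: they have to be found in the camera images.
- stepped_board: The board to show: green, 2 mm thick, on edge in the rack, 55 to 115 g. Width 90 mm from 0 to 60 mm above its lower edge, 64 mm from 60 to 82 mm, 38 mm from 82 to 100 mm, the same on both sides, then the connector. Origin: middle of the lower edge (6 mm above the table in the rack). x = out of the component side (black chips, silver cans), y = along the width, z = up to the connector.
- board_centre (a point): Middle of the stepped board: on its component face, 50 mm above the lower edge, midway across its width. Axes as stepped_board.
- connector_mid (a point): Centre of the stepped board's dark connector, 107 mm above the board's lower edge, mid-width. The connector straddles the top edge: 12 mm thick (along x: grip across this), 34 mm wide (along y), from 96 to 118 mm above the lower edge. Axes as stepped_board.
- rack: Black board rack, fixed: open-topped trough 188 mm long (its x), 124 mm wide, 68 mm high, with 11 upright slots 4 mm wide; a board leans up to 0.03 rad in its slot and is drawn straight up until its lower edge is 68 mm above the table. Three boards, in any order, at x = -48, 0, +48 mm, component sides to the rack's +x. Origin: centre of the underside.
- plain_board: Bystander in the rack: a plain rectangular board of the same make, 90 x 100 mm with the same 12 mm thick connector in the middle of its top edge. Origin: middle of the lower edge, axes as the stepped board.
- notched_board: Bystander in the rack: a board 90 mm wide below 60 mm and notched on one side only above that (57 mm wide, on the -y side), the same connector 12 mm off centre. Origin: middle of the lower edge, axes as the stepped board.
- camera_stand: Stand of the inspection camera, fixed: pale base plate 200 mm deep (x), 160 mm wide, 18 mm thick, and a steel pillar 25 mm thick, 373 mm high, 160 mm behind (+x) the plate's front edge. It carries the carriage with two focus knobs (86 mm over the knobs) and, in its fork, the camera head. Origin: middle of the plate's front edge, on the table; the camera looks towards -x.
- lens (a point): Centre of the camera's front glass (black lens 38 mm across; pale 68 mm ring light 5 mm behind the glass). Turns with the camera head: x points from the glass back into the camera, which looks along -x, 0.15 to 0.40 rad below level; y is level, z the camera's up. Right pose: board axes parallel to these, board_centre at (-120, 0, 0) mm here. Height and slant differ each time.
- loupe: Bystander: black eye loupe, 38 mm across, 40 mm high, standing. Origin: centre of the underside.
- flux_jar: Bystander: small white jar, 48 mm across, 50 mm high. Origin: centre of the underside.
- solder_reel: Bystander: grey reel, 62 mm across, 48 mm high, standing on its flange. Origin: centre of the underside.
- screwdriver: Bystander: screwdriver lying on the bench, about 200 mm long, black handle to its -x. Origin: middle of its underside.
- cleaner_bottle: Bystander: white bottle, 54 mm across, 130 mm high. Origin: centre of the underside.
- tape_reel: Bystander: flat component reel, 120 mm across, 13 mm thick, lying. Origin: centre of the underside.
Things that resemble listed ones, but are neither listed nor needed, are in the scene too. Leave any purple or yellow look-alike of the stepped_board alone.

How it is judged:
By the outcome, as a careful person would: the job done as asked, in the order asked, and still so for the second after the job is handed in, while the arm keeps its last pose, push and grip.
It also fails if it takes over 38 s, if anything falls off the work surface, if the arm or the gripper's body presses on something with over 40 N, if the wrist force passes 120 N, or if a joint passes its speed limit or range.

### The arm

A 6-joint arm with a two-finger parallel gripper is mounted at the origin on the work surface. World frame = base frame: x ahead of the robot, y to its left, z up, the work surface at z = 0. Lengths are in m, angles in rad, forces in N, time in s.
With the tool pointing down it reaches from about 0.375 to 0.75 m from the base axis. Payload 9 kg.
Tool frame: the origin (TCP) lies midway between the tips of the shut fingers; the grasp point (between the pads) lies 19 mm behind it; z points along the fingers, y is the line along which they close (so a half turn about z gives the same grasp; the last joint's range is limited). The gripper opens to 85 mm and grips with 20 to 120 N. Pads are 22 mm wide; open, the fingers measure 114 mm over their backs; the gripper's body (76 mm by 85 mm) begins 54 mm behind the grasp point. The pads swing forward as they close: fully open they stand 13 mm farther back than shut.
Start: joints at [-0.218, 0.104, 0.097, 1.564, 0, 1.353], TCP at [0.6, 0, 0.207] pointing down, gripper open.
Joint ranges: [-2.99, 2.99], [-0.84, 1.86], [-1.1, 1.16], [-1.84, 2.11], [-1.51, 1.56], [-3.14, 3.14]. Speed limits (rad/s): [2.22, 2.22, 2.57, 3.14, 3.14, 3.14].

### API

Orientations are given as a 3x3 rotation matrix whose columns are the frame's x, y, z axes.
In Python, from rig import observe, get_image, camera_info, job_done gives the robot as it stands.
- The arm moves only by the tool apply_moves, never from a script. Its argument "series" is a list of rows, each a list of 3 entries, a list of its own where there are three numbers: the shift along the tool's x, y, z in mm, then the turn, a rotation vector about the tool's x, y, z in degrees, then the finger opening in mm, from 0 to 85.4. In form: [[[x, y, z], [rx, ry, rz], gripper], ...]. A call has 1 to 10 rows; each row is the pose to reach, as a shift and turn from the pose commanded when the call began, along the tool's axes at that moment; what a row does not reach only later rows make up. A row lasts 1/12 s, in which the tool goes at most 41.7 mm and 7.16 degrees, less where a joint would pass 70% of its speed; a pose out of reach is approached as far as the arm can. A call with a gripper value outside its range is refused whole. The fingers move at their own pace and stop on an object; the grip force is fixed at half the most. Time passes only in rows, so rows that repeat a pose let the fingers close. It gives the time, the measured TCP pose, the force, the opening and the grip force at its end, in the units of the state.
- observe(): the state, without advancing time (a new reading comes with each control period).
- get_image(name): name is "scene" or "side" or "wrist"; returns the picture (400x640x3 uint8, red, green, blue); there is no depth.
- camera_info(name): a dict with "K" (3x3 intrinsics, pixels), "dist_coeffs" ([k1, k2, p1, p2, k3] as OpenCV has them; the pictures are not rectified), "xyz" and "attitude" of the camera in the world. Camera axes: x right, y up, looking along -z (the intrinsics and any distortion apply to the point x, -y, -z); pixel columns grow to the right and rows downward; lengths in m; the calibration is good to about 2 mm. A picture is of the moment at which its call begins: read the wrist's pose just before it. camera_info takes no time and is no camera call; for the wrist camera it gives the pose at the moment of the call.
- job_done(): hands the job in; it is judged then, once.
The state is a dict: "time_s": time; "qpos": joint angles; "qvel": joint speeds; "effort": joint torques, N m; "eef_pos": TCP position; "tcp_rot": TCP orientation; "force": force on the tool from outside, world axes, zero at the start; "ft_torque": the same for the moment, N m; "width": opening from 0.0 (shut) to 1.0 (fully open); "finger_force": force on a finger pad.
Only numpy, scipy, OpenCV 4.12 (cv2) and the standard library are available. Lean on these libraries where they do the work, as an engineer would, in place of code of your own. Each camera call takes 0.05 s, during which the arm holds its last target. There are 200 camera calls.

## Working session

There is one attempt and no reset: what is moved stays moved. The work goes in short steps, Python scripts to look and compute and a tool call to move; the robot and the scene stay as the last step left them, time stands still between calls to the robot, and variables do not carry over. Pictures are saved under pics/ and viewed, at most 10 in all, crops included, and the job is handed in when it is done.

Besides the shell and the picture viewer there is one more tool, called after "Request:" as name(argument=value, ...), one argument or row to a line, values as JSON. apply_moves: Moves the arm, as the interface text tells. Its arguments: {"type":"object","properties":{"series":{"type":"array"}},"required":["series"]}

```bash
mkdir -p pics
cat > h.py <<'E'
import numpy as np, cv2
from rig import observe,get_image,camera_info,job_done
def snap(n,f):
    ci=camera_info(n); im=get_image(n); cv2.imwrite(f'pics/{f}.png',im[:,:,::-1]); np.save(f'pics/{f}.npy',np.array([ci],dtype=object),allow_pickle=True); return im,ci
def load(f): return cv2.imread(f'pics/{f}.png'),np.load(f'pics/{f}.npy',allow_pickle=True)[0]
def rot(ci):
    A=np.array(ci['attitude'],float); return A
def ray(ci,px):
    K=np.array(ci['K']);d=np.array(ci['dist_coeffs'],float)
    p=cv2.undistortPoints(np.array(px,float).reshape(-1,1,2),K,d).reshape(-1,2)
    v=np.c_[p[:,0],-p[:,1],-np.ones(len(p))]@rot(ci).T
    return np.array(ci['xyz']),v/np.linalg.norm(v,axis=1)[:,None]
def plane(ci,px,z):
    o,v=ray(ci,px); return o+v*((z-o[2])/v[:,2])[:,None]
def proj(ci,P):
    R=rot(ci);c=(np.array(P,float).reshape(-1,3)-ci['xyz'])@R; c=c*[1,-1,-1]
    return cv2.projectPoints(c,np.zeros(3),np.zeros(3),np.array(ci['K']),np.array(ci['dist_coeffs'],float))[0].reshape(-1,2)
def tri(c1,p1,c2,p2):
    o1,v1=ray(c1,p1);o2,v2=ray(c2,p2);out=[]
    for a,b in zip(v1,v2):
        s=np.linalg.lstsq(np.c_[a,-b],o2-o1,rcond=None)[0]; q1=o1+s[0]*a;q2=o2+s[1]*b
        out.append(np.r_[(q1+q2)/2,np.linalg.norm(q1-q2)])
    return np.array(out)
E
python3 - <<'E'
from h import *
np.set_printoptions(precision=3,suppress=True)
for n in('scene','side','wrist'):
    im,ci=snap(n,n+'0'); print(n,ci)
s=observe();print(s)
a=cv2.imread('pics/scene0.png')
E
```

```text
scene {'K': array([[491.771,   0.   , 324.416],
       [  0.   , 491.771, 198.761],
       [  0.   ,   0.   ,   1.   ]]), 'dist_coeffs': array([0.006, 0.   , 0.   , 0.   , 0.   ]), 'xyz': array([1.191, 0.23 , 1.293]), 'attitude': array([[-0.422, -0.782,  0.459],
       [ 0.907, -0.365,  0.211],
       [ 0.003,  0.506,  0.863]])}
side {'K': array([[450.964,   0.   , 326.503],
       [  0.   , 450.964, 195.315],
       [  0.   ,   0.   ,   1.   ]]), 'dist_coeffs': array([-0.107,  0.   ,  0.   ,  0.   ,  0.   ]), 'xyz': array([0.097, 0.955, 1.063]), 'attitude': array([[-0.886,  0.282, -0.367],
       [-0.463, -0.562,  0.685],
       [-0.013,  0.777,  0.629]])}
wrist {'K': array([[323.849,   0.   , 318.796],
       [  0.   , 323.849, 190.189],
       [  0.   ,   0.   ,   1.   ]]), 'dist_coeffs': array([-0.022,  0.   ,  0.   ,  0.   ,  0.   ]), 'xyz': array([0.6  , 0.078, 0.374]), 'attitude': array([[ 1.   , -0.001,  0.001],
       [ 0.   ,  0.952,  0.305],
       [-0.001, -0.305,  0.952]])}
{'time_s': 0.15, 'qpos': array([-0.218,  0.105,  0.097,  1.564,  0.   ,  1.353]), 'qvel': array([-0.001, -0.002,  0.004,  0.001,  0.001,  0.   ]), 'effort': array([  0.004, -55.735,  50.401,   0.012,  -0.   ,   0.   ]), 'eef_pos': array([0.6  , 0.   , 0.206]), 'tcp_rot': array([[ 0.   ,  1.   , -0.001],
       [ 1.   , -0.   ,  0.   ],
       [ 0.   , -0.001, -1.   ]]), 'force': array([ 0.556, -0.376, -0.296]), 'ft_torque': array([-0.036,  0.026,  0.025]), 'finger_force': 0.0, 'width': 1.0023451232331453}
```

View pics/scene0.png

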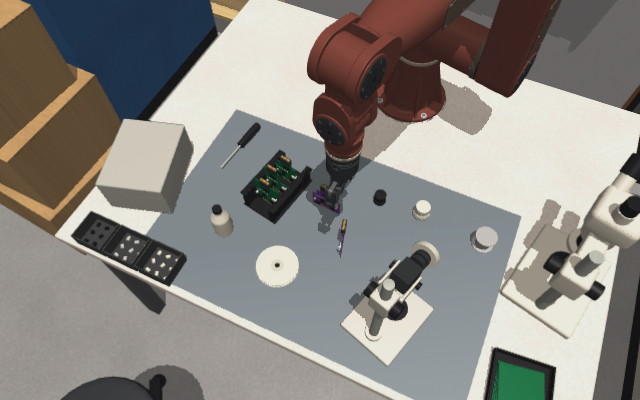

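View pics/side0.png

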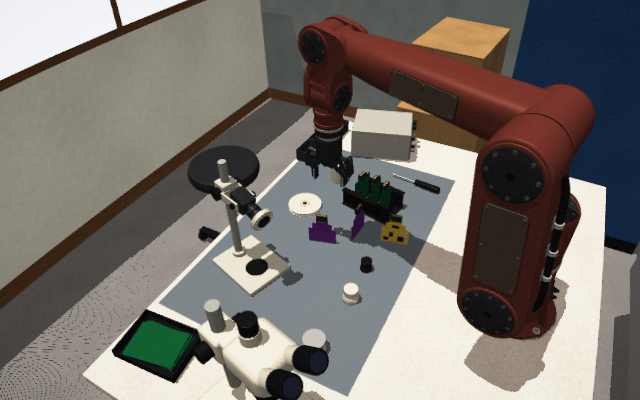

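Scene shows the rack at about (276,185), the inspection camera at about (400,280) with its ring at (428,254) and the stand plate at (388,318). Side shows the rack at (373,195) and the ring at (262,217). Next, enlarged crops of both views.

Run:
```python
from h import *
np.set_printoptions(precision=3,suppress=True)
a,ca=load('scene0');b,cb=load('side0')
r=lambda im,x,y,w,h,s:cv2.resize(im[y:y+h,x:x+w],None,fx=s,fy=s,interpolation=cv2.INTER_CUBIC)
cv2.imwrite('pics/m1.png',np.vstack([np.hstack([r(a,235,140,80,60,5),r(b,335,160,80,60,5)]),np.hstack([r(a,335,235,110,83,400/110)[:300],r(b,185,150,110,83,400/110)[:300]])]))
print('rack',plane(ca,[[276,215],[242,200],[310,175],[277,152]],0.068)) 
print('plate',plane(ca,[[342,324],[386,361],[432,313],[395,280]],0.018))
print('plate',plane(cb,[[214,264],[252,291],[290,264],[250,238]],0.018))
print('lens',tri(ca,[[428,254]],cb,[[262,217]]))
```

```text
rack [[ 0.645 -0.172  0.068]
 [ 0.643 -0.284  0.068]
 [ 0.483 -0.144  0.068]
 [ 0.45  -0.271  0.068]]
plate [[0.837 0.119 0.018]
 [0.876 0.258 0.018]
 [0.709 0.323 0.018]
 [0.664 0.202 0.018]]
plate [[0.864 0.278 0.018]
 [0.696 0.312 0.018]
 [0.651 0.169 0.018]
 [0.83  0.13  0.018]]
lens [[0.674 0.25  0.267 0.008]]
```

View pics/m1.png

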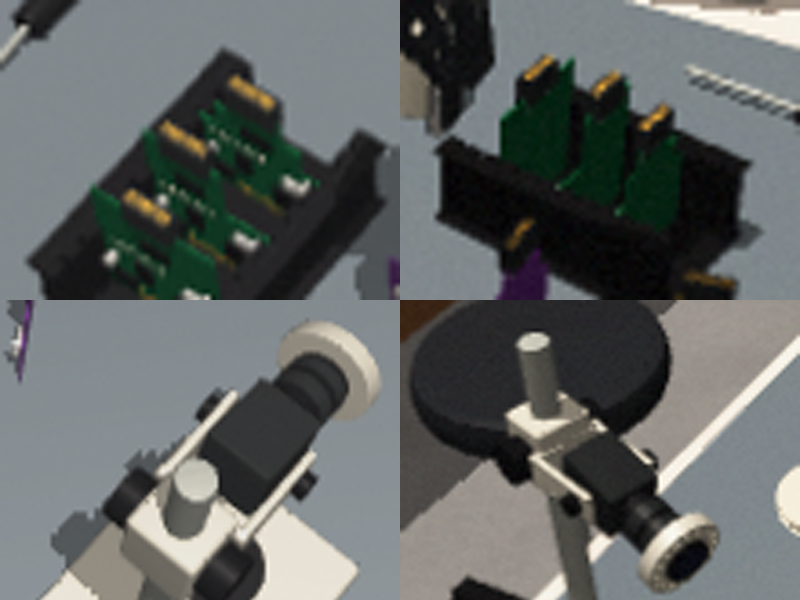

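View pics/wrist0.png

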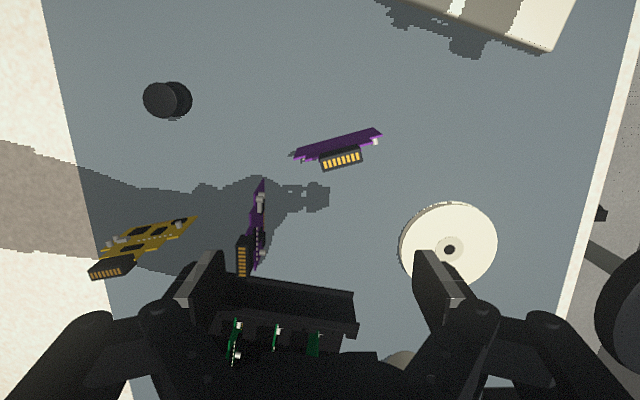

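The middle board in the rack (scene crop, connector at (185,140)) looks stepped. The wrist image has the rack at the bottom, behind the fingers. I'll move over the rack for a clear view.

Request:
apply_moves(
  series=[
    [[-35,-8,-12],[0,0,0],85],
    [[-75,-16,-25],[0,0,0],85],
    [[-110,-25,-40],[0,0,0],85],
    [[-150,-35,-55],[0,0,0],85],
    [[-180,-45,-70],[0,0,0],85],
    [[-180,-45,-80],[0,0,0],85],
    [[-180,-45,-80],[0,0,0],85],
  ],
)

```text
time_s: 0.73
eef_pos: [0.555, -0.1822, 0.2889]
tcp_rot: [[0.003, 1.0, 0.002], [1.0, -0.003, -0.001], [-0.001, 0.002, -1.0]]
force: [-0.5, 1.0, 0.5]
width: 0.998
finger_force: 0.0
```

Run:
```python
from h import *
snap('wrist','wrist1');snap('side','side1');snap('scene','scene1');s=observe();print(s['time_s'],s['eef_pos'])
```

```text
0.8833 [ 0.55510411 -0.17922869  0.28597212]
```

View pics/wrist1.png

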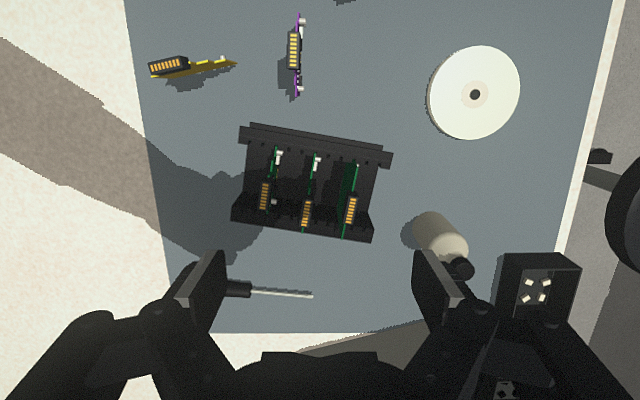

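Three connectors at about (264,195), (306,213) and (350,208). The middle one sits ~12 mm off the line, so that is the notched board. I'll zoom to tell left from right.

Run:
```python
from h import *
r=lambda im,x,y,w,h,s:cv2.resize(im[y:y+h,x:x+w],None,fx=s,fy=s,interpolation=cv2.INTER_CUBIC)
g=lambda im:np.clip((im/255.)**.5*255,0,255).astype('uint8')
w,_=load('wrist1');s,_=load('side0')
p=np.zeros((600,800,3),'uint8');A=g(r(w,225,115,180,135,4));B=g(r(load('scene0')[0],240,148,62,50,4.1))
C=g(r(s,345,165,62,50,4.1));p[:540,:545]=A[:540,:545];p[:205,546:800]=B[:,:254];p[300:505,546:800]=C[:,:254]
cv2.imwrite('pics/m2.png',p)
```

```text
(no output)
```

View pics/m2.png

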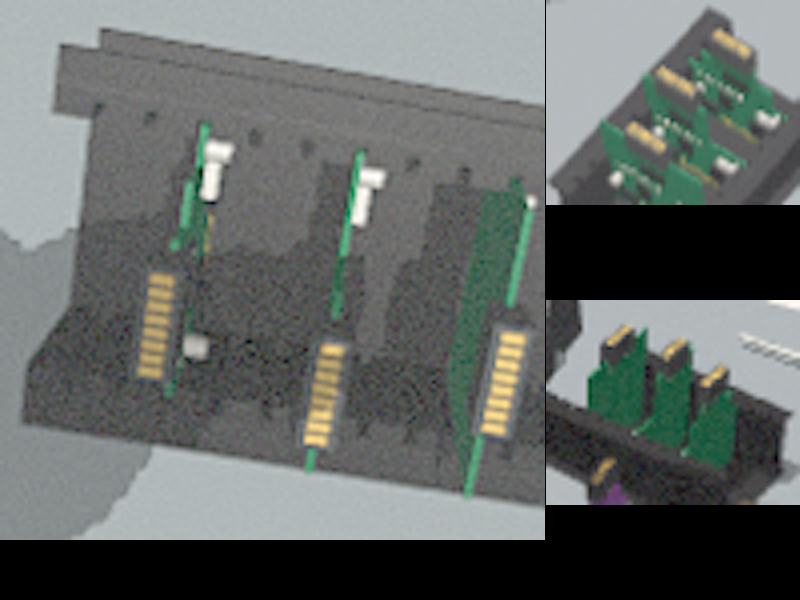

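The left board (smallest x) steps on both sides, and the right one is full width to the top (plain). So the target is the left one, with its connector at about (264,196).

Run:
```python
from h import *
np.set_printoptions(precision=4,suppress=True)
def gold(f,box):
    im,ci=load(f);x,y,w,h=box;hsv=cv2.cvtColor(im[y:y+h,x:x+w],cv2.COLOR_BGR2HSV)
    m=cv2.inRange(hsv,(12,90,110),(32,255,255));m=cv2.morphologyEx(m,cv2.MORPH_CLOSE,np.ones((5,5),np.uint8))
    n,l,st,c=cv2.connectedComponentsWithStats(m);out=[]
    for i in range(1,n):
        if st[i,4]>25:
            k,(ww,hh),a=r=cv2.minAreaRect(np.argwhere(l==i)[:,::-1].astype(np.float32)); bp=cv2.boxPoints(r)+[x,y]
            e=[(bp[0]+bp[1])/2,(bp[2]+bp[3])/2] if np.linalg.norm(bp[0]-bp[1])<np.linalg.norm(bp[1]-bp[2]) else [(bp[1]+bp[2])/2,(bp[3]+bp[0])/2]
            out.append((c[i]+[x,y],e,st[i,4]))
    return ci,sorted(out,key=lambda o:o[0][0])
for f,b in(('wrist1',(240,165,130,75)),('scene0',(260,148,40,45)),('side0',(350,165,60,40))):
    ci,o=gold(f,b);print(f)
    for c,e,n in o:
        P=plane(ci,[c,*e],.124);d=P[1]-P[2];print(c,n,P[0],np.linalg.norm(d),np.degrees(np.arctan2(d[0],d[1])))
a,b=gold('wrist1',(240,165,130,75)),gold('scene0',(260,148,40,45))
# lens: ring (pale) in both views
```

```text
wrist1
[263.464 195.808] 125 [ 0.4951 -0.2173  0.124 ] 0.02846318508709379 9.478853269025699
[305.4286 213.7218] 133 [ 0.5403 -0.2384  0.124 ] 0.030042255810018154 11.394662979816218
[350.5346 210.044 ] 159 [ 0.5901 -0.2342  0.124 ] 0.030095682505036962 10.220208964887547
scene0
side0
```

Left connector is at (0.495,-0.217), with rack x at -10.1° yaw. Before grasping, I'll look at the lens with the wrist camera.

```bash
cat >> h.py <<'E'
from scipy.spatial.transform import Rotation as Ro
def rel(p,R):
    s=observe();R0=Ro.from_matrix(s['tcp_rot']);p0=np.array(s['eef_pos'])
    print('t',s['time_s'],'move mm',np.round(R0.inv().apply(np.array(p)-p0)*1000,1),'turn deg',np.round((R0.inv()*Ro.from_matrix(R)).as_rotvec(degrees=True),2))
def toolR(hyaw,tilt,sx):  # tool z tilted by tilt from down towards hyaw; tool x = sx*(horizontal along hyaw)
    h=np.array([np.cos(hyaw),np.sin(hyaw),0]);k=np.array([0,0,1.])
    z=h*np.sin(tilt)-k*np.cos(tilt);x=sx*(h*np.cos(tilt)+k*np.sin(tilt));return np.c_[x,np.cross(z,x),z]
E
python3 - <<'E'
from h import *
h=np.arctan2(-.38,.92);rel([.546,.304,.37],toolR(h,np.radians(45),-1))
a,ca=load('scene0');b,cb=load('side0')
print(proj(ca,[.4951,-.2173,.124]),proj(cb,[.4951,-.2173,.124]))
E
```

```text
t 0.8833 move mm [483.3  -8.8 -83.7] turn deg [-26.46 -39.62 -63.85]
[[284.79880274 158.51668706]] [[385.50096419 183.23502054]]
```

Request:
apply_moves(
  series=[
    [[40,-1,-20],[-2.3,-3.4,-5.5],85],
    [[80,-2,-40],[-4.6,-6.9,-11],85],
    [[120,-3,-55],[-6.9,-10.3,-16.5],85],
    [[160,-4,-70],[-9.2,-13.8,-22],85],
    [[200,-5,-80],[-11.5,-17,-27.5],85],
    [[240,-6,-84],[-13.8,-20.5,-33],85],
    [[280,-7,-84],[-16,-24,-38.5],85],
    [[320,-8,-84],[-18.3,-27.4,-44],85],
    [[360,-9,-84],[-20.6,-30.8,-49.5],85],
    [[400,-9,-84],[-23,-34.2,-55],85],
  ],
)

```text
time_s: 1.72
eef_pos: [0.5444, 0.2238, 0.3701]
tcp_rot: [[-0.642, 0.514, 0.569], [0.428, 0.856, -0.291], [-0.637, 0.057, -0.769]]
force: [0.7, -0.6, 0.4]
width: 0.996
finger_force: 0.0
```

Run:
```python
from h import *
h=np.arctan2(-.38,.92);rel([.546,.304,.37],toolR(h,np.radians(45),-1))
print(observe()['qpos'])
```

```text
t 1.7167 move mm [ 33.4  69.5 -22.3] turn deg [-3.33 -5.12 -8.53]
[ 0.45447415 -0.41056862 -0.23507462  1.28313301 -0.53636875  0.8865708 ]
```

Request:
apply_moves(
  series=[
    [[17,34,-11],[-1.7,-2.6,-4.3],85],
    [[33,69,-22],[-3.3,-5.1,-8.5],85],
    [[33,69,-22],[-3.3,-5.1,-8.5],85],
    [[33,69,-22],[-3.3,-5.1,-8.5],85],
  ],
)

```text
time_s: 2.05
eef_pos: [0.5464, 0.3026, 0.3682]
tcp_rot: [[-0.657, 0.384, 0.649], [0.272, 0.923, -0.271], [-0.703, -0.001, -0.711]]
force: [0.4, 0.0, -0.3]
width: 0.991
finger_force: 0.0
```

Run:
```python
from h import *
snap('wrist','wrist2')
```

```text
(no output)
```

View pics/wrist2.png

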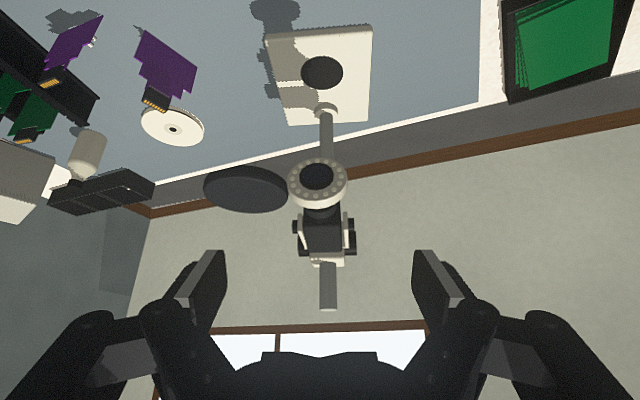

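The wrist view shows the ring nearly face-on at (318,184), with the plate at the top and the pillar behind. I'll take shifted views to either side for triangulation.

Request:
apply_moves(
  series=[
    [[0,-40,0],[0,0,0],85],
    [[0,-80,0],[0,0,0],85],
    [[0,-110,0],[0,0,0],85],
    [[0,-110,0],[0,0,0],85],
    [[0,-110,0],[0,0,0],85],
  ],
)

```text
time_s: 2.52
eef_pos: [0.5054, 0.1963, 0.3721]
tcp_rot: [[-0.65, 0.393, 0.651], [0.281, 0.92, -0.275], [-0.706, 0.004, -0.708]]
force: [-0.3, -0.1, -0.2]
width: 0.993
finger_force: 0.0
```

Run:
```python
from h import *
snap('wrist','wrist3')
```

Request:
apply_moves(
  series=[
    [[0,40,-30],[0,0,0],85],
    [[0,80,-60],[0,0,0],85],
    [[0,120,-80],[0,0,0],85],
    [[0,160,-80],[0,0,0],85],
    [[0,200,-80],[0,0,0],85],
    [[0,200,-80],[0,0,0],85],
    [[0,200,-80],[0,0,0],85],
  ],
)

```text
time_s: 3.15
eef_pos: [0.5327, 0.4082, 0.4231]
tcp_rot: [[-0.656, 0.388, 0.647], [0.274, 0.922, -0.275], [-0.703, -0.003, -0.711]]
force: [0.5, -0.7, -0.4]
width: 0.997
finger_force: 0.0
```

Run:
```python
from h import *
snap('wrist','wrist4');print(observe()['eef_pos'])
p=np.zeros((600,800,3),'uint8')
L=np.array([.674,.25,.267])
for i,f in enumerate(('wrist2','wrist3','wrist4')):
    im,ci=load(f);u=proj(ci,L)[0];print(f,u)
    x,y=max(int(u[0])-50,0),max(int(u[1])-40,0)
    c=cv2.resize(im[y:y+75,x:x+100],(400,300),interpolation=cv2.INTER_CUBIC);p[(i//2)*300:(i//2)*300+300,(i%2)*400:(i%2)*400+400]=c;print(x,y)
cv2.imwrite('pics/m3.png',p)
```

```text
[0.5321469  0.40652138 0.42432443]
wrist2 [319.63594199 187.15902635]
269 147
wrist3 [425.08459816 181.21092059]
375 141
wrist4 [250.18219172 169.41990173]
200 129
```

View pics/m3.png

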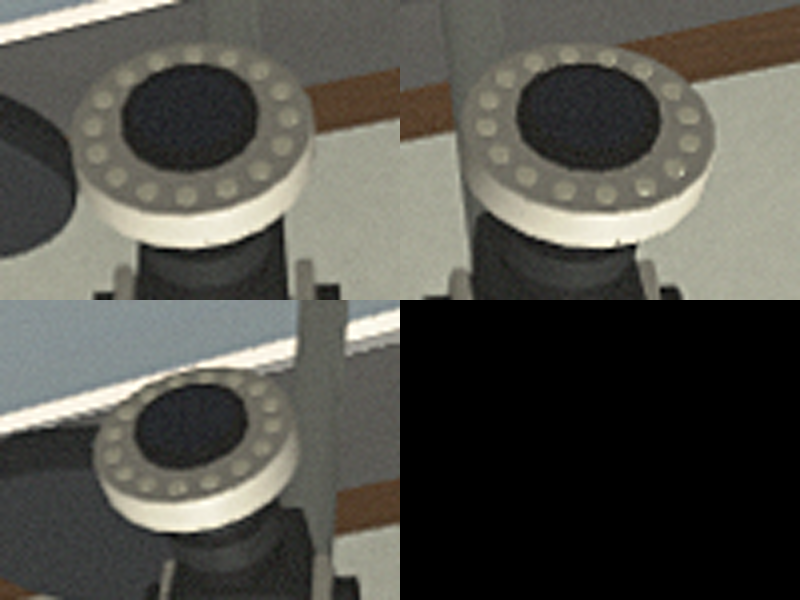

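All three zooms show the ring's 16 LEDs clearly (view 2 centre at about (317,177), view 3 at (422,171), view 4 at (249,162)). I'll triangulate the LEDs and fit a plane and circle.

```bash
cat > led.py <<'E'
from h import *
np.set_printoptions(precision=4,suppress=True)
cfg={'wrist2':(269,147,193,127,120,88),'wrist3':(375,141,190,122,122,84),'wrist4':(200,129,197,135,100,68)}
obs=[]
for f,(x,y,cx,cy,a,b) in cfg.items():
    im,ci=load(f);g=cv2.resize(im[y:y+75,x:x+100],(400,300),interpolation=cv2.INTER_CUBIC);g=cv2.GaussianBlur(cv2.cvtColor(g,cv2.COLOR_BGR2GRAY),(0,0),3).astype(float)
    d=g-cv2.GaussianBlur(g,(0,0),9)
    yy,xx=np.mgrid[:300,:400];r=np.hypot((xx-cx)/a,(yy-cy)/b)
    pk=(d==cv2.dilate(d,np.ones((17,17))))&(d>1.5)&(r>.68)&(r<.95)
    P=[]
    for v,u in np.argwhere(pk):
        w=np.clip(d[v-8:v+9,u-8:u+9],0,None);w[np.hypot(*np.mgrid[-8:9,-8:9])>8]=0
        P.append([u+(w*np.arange(-8,9)).sum()/w.sum(),v+(w*np.arange(-8,9)[:,None]).sum()/w.sum()])
    P=np.array(P);print(f,len(P))
    e=cv2.fitEllipse(P.astype(np.float32));q=(P-e[0])/[1,b/a]
    P=P[np.argsort(np.arctan2(q[:,1],q[:,0]))]
    obs.append((ci,(P+.5)/4-.5+[x,y]));print(P.round().astype(int).tolist())
np.save('pics/obs.npy',np.array([(c,p) for c,p in obs],dtype=object),allow_pickle=True)
E
python3 led.py
```

```text
wrist2 16
[[104, 101], [129, 79], [157, 64], [195, 57], [228, 61], [255, 74], [280, 93], [291, 119], [282, 145], [260, 172], [223, 189], [188, 194], [149, 190], [117, 178], [99, 155], [92, 129]]
wrist3 17
[[91, 102], [113, 97], [107, 79], [137, 65], [169, 58], [210, 60], [242, 73], [266, 91], [289, 118], [289, 145], [278, 170], [244, 190], [203, 193], [167, 191], [129, 177], [102, 156], [89, 128]]
wrist4 17
[[113, 134], [129, 115], [149, 97], [157, 76], [205, 79], [233, 83], [255, 91], [270, 105], [272, 126], [266, 176], [249, 187], [228, 197], [208, 179], [180, 184], [148, 182], [125, 173], [111, 156]]
```

```bash
cat > fit.py <<'E'
from h import *
np.set_printoptions(precision=4,suppress=True)
(c2,p2),(c3,p3),(c4,p4)=np.load('pics/obs.npy',allow_pickle=True)
p3=np.delete(p3,1,0)
def mtri(obs):
    A=np.zeros((3,3));b=np.zeros(3)
    for c,p in obs:
        o,v=ray(c,[p]);M=np.eye(3)-np.outer(v[0],v[0]);A+=M;b+=M@o
    return np.linalg.solve(A,b)
def circ(T,tag):
    m=T.mean(0);n=np.linalg.svd(T-m)[2][2];n*=-np.sign(n[0]);n=-n if n[0]<0 else n
    res=(T-m)@n; R=np.linalg.norm(T-m,axis=1)
    print(tag,'c',m,'n',n,'pitch',np.degrees(np.arcsin(n[2])),'yaw',np.degrees(np.arctan2(n[1],n[0])),'R',R.mean(),R.std(),'planeres',res.std());return m,n
best=min(range(16),key=lambda k:tri(c2,p2,c3,np.roll(p3,k,0))[:,3].sum())
for k in (-1,0,1): print(k,tri(c2,p2,c3,np.roll(p3,k,0))[:,3].mean())
q3=np.roll(p3,best,0);T=tri(c2,p2,c3,q3)[:,:3];circ(T,'23')
pr=proj(c4,T);D=np.linalg.norm(pr[:,None]-p4[None],axis=2);j=D.argmin(1);off=np.median((p4[j]-pr)[D.min(1)<3],axis=0);print('off4',off)
D=np.linalg.norm(pr[:,None]+off-p4[None],axis=2);j=D.argmin(1);ok=D.min(1)<1.2;print(ok.sum())
T3=np.array([mtri([(c2,a),(c3,b)]+([(c4,p4[jj])] if o else [])) for a,b,jj,o in zip(p2,q3,j,ok)]);m,n=circ(T3,'234')
print('lens',m-.005*n)
for f in('scene0','side0'): im,ci=load(f);print(f,proj(ci,m))
E
python3 fit.py
```

```text
-1 0.004632295534895106
0 0.0002761320069386522
1 0.0046623907910607046
23 c [0.6683 0.2484 0.2574] n [ 0.9184 -0.2967  0.2619] pitch 15.183250079852016 yaw -17.90489510011065 R 0.02652322246888029 0.0014249080943411294 planeres 0.0015294310478860423
off4 [ 0.1765 -0.0824]
13
234 c [0.6685 0.2483 0.2572] n [ 0.9203 -0.2891  0.2634] pitch 15.273926333098357 yaw -17.437100744938103 R 0.026463959424596707 0.0010908060323684327 planeres 0.0011126075987888647
lens [0.6639 0.2498 0.2559]
scene0 [[426.6544 251.8398]]
side0 [[263.2211 220.7826]]
```

LEDs triangulate well: lens at about (0.664,0.250,0.256), yaw -17.5°, pitch 15.3°. I'll check the yaw against the plate edges.

Run:
```python
from h import *
np.set_printoptions(precision=4,suppress=True)
for f in('wrist2','wrist3','wrist4','scene0','side0'):
    im,ci=load(f);hsv=cv2.cvtColor(im,cv2.COLOR_BGR2HSV)
    m=cv2.inRange(hsv,(12,12,140),(40,110,255))
    u=proj(ci,[[.69,.245,.018],[.71,.23,.018]]);n,l=cv2.connectedComponents(m)
    for uu in u.round().astype(int):
        if not(0<=uu[0]<640 and 0<=uu[1]<400):continue
        k=l[uu[1],uu[0]]
        if k==0:continue
        M=(l==k).astype(np.uint8);pc=max(cv2.findContours(M,cv2.RETR_EXTERNAL,cv2.CHAIN_APPROX_NONE)[0],key=len)[:,0]
        h=cv2.convexHull(cv2.approxPolyDP(pc,3,True))[:,0]
        P=plane(ci,h,.018)[:,:2];print(f,len(pc))
        for i in range(len(P)):
            d=P[(i+1)%len(P)]-P[i];L=np.linalg.norm(d)
            if L>.09:print('  ',h[i],h[(i+1)%len(P)],P[i],L,(np.degrees(np.arctan2(d[1],d[0]))+45)%90-45)
        break
```

```text
wrist2 402
   [321 109] [301  65] [0.8194 0.1929] 0.10796004855494054 -5.044817097133915
   [294  37] [372  31] [0.6617 0.2149] 0.11270615116055029 -17.49741290542744
   [372  31] [367 120] [0.6956 0.3224] 0.19628297633554023 -17.199304898964897
wrist3 516
   [346 121] [343  76] [0.837  0.1153] 0.11757366751931857 -16.418107873040725
   [343  34] [451  25] [0.6486 0.1751] 0.15388252961023907 -17.533672587282084
   [451  25] [425 116] [0.695  0.3218] 0.1979504310451645 -17.402712560209054
wrist4 370
   [260  85] [237  45] [0.753  0.1905] 0.09410058696757975 -7.66938776730413
   [243  44] [310  38] [0.6621 0.2135] 0.11396939733217273 -17.040723173414804
   [310  38] [321 116] [0.6955 0.3225] 0.19558053795395672 -17.12410557059406
scene0 381
   [433 309] [386 365] [0.6979 0.3219] 0.19658530185789946 -17.994610596108874
   [386 365] [341 323] [0.8849 0.2612] 0.15351313967547703 -18.74020711122968
   [341 323] [365 297] [0.8356 0.1158] 0.09648066430692585 -17.99599994909073
   [381 285] [420 276] [0.694  0.1721] 0.1119356605974121 38.4831956350468
   [420 276] [433 309] [0.6244 0.2597] 0.09632678657098513 40.219011210292436
side0 187
   [234 246] [279 273] [0.8554 0.1848] 0.19564372595410984 -9.08279909181951
   [279 273] [249 293] [0.6622 0.2157] 0.11281186144785893 -19.307650323314547
   [249 293] [212 259] [0.6995 0.3221] 0.19283856780768358 -17.424576750291358
```

Plate edges give yaw -17.3°, which agrees. Now I'll refine the pitch with that yaw held and work out the pre-grasp.

Run:
```python
from h import *
from scipy.optimize import minimize_scalar
np.set_printoptions(precision=4,suppress=True)
(c2,p2),(c3,p3),_=np.load('pics/obs.npy',allow_pickle=True);p3=np.delete(p3,1,0)
m=np.array([.6685,.2483,.2572]);y=np.radians(-17.3)
def spread(t,c,p):
    n=np.array([np.cos(t)*np.cos(y),np.cos(t)*np.sin(y),np.sin(t)]);o,v=ray(c,p)
    Q=o+v*(((m-o)@n)/(v@n))[:,None];return np.linalg.norm(Q-Q.mean(0),axis=1).std()
for c,p in((c2,p2),(c3,p3)):
    r=minimize_scalar(spread,bounds=(.1,.45),args=(c,p),method='bounded');print(np.degrees(r.x),r.fun)
h=np.radians(-10);R=np.c_[[-np.sin(h),np.cos(h),0],[np.cos(h),np.sin(h),0],[0,0,-1]]
np.save('pics/Rg.npy',R);rel([.4951,-.2173,.23],R)
```

```text
16.512703847518335 0.0004069272184377586
15.503409916123815 0.0004588533058564054
t 3.2 move mm [ -10.  -588.7  285.6] turn deg [29.88 37.72 73.02]
```

Request:
apply_moves(
  series=[
    [[0,-37,18],[1.9,2.4,4.6],85],
    [[-1,-74,36],[3.8,4.8,9.2],85],
    [[-2,-111,54],[5.7,7.2,13.8],80],
    [[-3,-148,72],[7.6,9.6,18.4],70],
    [[-3,-185,90],[9.5,12,23],60],
    [[-4,-222,108],[11.4,14.4,27.6],50],
    [[-4,-259,126],[13.3,16.8,32.2],40],
    [[-5,-296,144],[15.2,19.2,36.8],32],
    [[-6,-333,162],[17.1,21.6,41.4],32],
    [[-6,-370,180],[19,24,46],32],
  ],
)

```text
time_s: 4.03
eef_pos: [0.5076, 0.0108, 0.304]
tcp_rot: [[-0.262, 0.944, 0.201], [0.927, 0.304, -0.22], [-0.269, 0.129, -0.954]]
force: [1.5, -0.9, -0.1]
width: 0.372
finger_force: 0.0
```

Run:
```python
from h import *
rel([.4951,-.2173,.20],np.load('pics/Rg.npy'));print(observe()['eef_pos'])
```

```text
t 4.0333 move mm [-180.2  -94.5  147. ] turn deg [11.04 13.61 26.61]
[0.50761869 0.01078119 0.30403256]
```

Request:
apply_moves(
  series=[
    [[-28,-15,10],[1.8,2.3,4.5],32],
    [[-57,-30,25],[3.7,4.6,9],32],
    [[-86,-45,45],[5.5,6.9,13.5],32],
    [[-115,-60,70],[7.4,9.2,18],32],
    [[-144,-75,100],[9.2,11.5,22.5],32],
    [[-170,-90,130],[11,13.6,26.6],32],
    [[-180,-94.5,147],[11,13.6,26.6],32],
    [[-180,-94.5,147],[11,13.6,26.6],32],
    [[-180,-94.5,147],[11,13.6,26.6],32],
  ],
)

```text
time_s: 4.78
eef_pos: [0.4954, -0.2163, 0.1992]
tcp_rot: [[0.172, 0.985, -0.003], [0.985, -0.172, -0.001], [-0.001, -0.002, -1.0]]
force: [0.3, -0.9, 0.3]
width: 0.379
finger_force: 0.0
```

Run:
```python
from h import *
np.set_printoptions(precision=4,suppress=True)
rel([.4951,-.2173,.098],np.load('pics/Rg.npy'));print(observe()['width'])
im,ci=snap('wrist','wrist5')
hsv=cv2.cvtColor(im,cv2.COLOR_RGB2HSV);m=cv2.inRange(hsv,(12,90,110),(32,255,255));m=cv2.morphologyEx(m,cv2.MORPH_CLOSE,np.ones((7,7),np.uint8))
n,l,st,c=cv2.connectedComponentsWithStats(m)
for i in range(1,n):
    if st[i,4]>60:print(c[i],st[i],plane(ci,[c[i]],.124))
```

```text
t 4.7833 move mm [ -0.9   0.1 101.2] turn deg [-0.14  0.08  0.11]
0.3786807865831939
[158.6978  30.86  ] [139  18  40  26 407] [[ 0.4064 -0.0841  0.124 ]]
[216.8378  24.8649] [190  20  58  11 185] [[ 0.4469 -0.0878  0.124 ]]
[150.0882  56.4804] [145  51  14  13 102] [[ 0.3952 -0.0989  0.124 ]]
[319.4577 191.0704] [316 174   9  36 284] [[ 0.4955 -0.2172  0.124 ]]
[441.3675 192.5583] [436 175  12  36 283] [[ 0.5904 -0.2349  0.124 ]]
[379.5366 206.3589] [375 189  10  36 287] [[ 0.5407 -0.2381  0.124 ]]
```

Confirmed at (0.4955,-0.2172). I'll descend and close.

Request:
apply_moves(
  series=[
    [[-1,0,30],[0,0,0],32],
    [[-1,0.2,60],[0,0,0],32],
    [[-1,0.2,85],[0,0,0],32],
    [[-1,0.2,101],[0,0,0],32],
    [[-1,0.2,101],[0,0,0],32],
    [[-1,0.2,101],[0,0,0],20],
    [[-1,0.2,101],[0,0,0],8],
    [[-1,0.2,101],[0,0,0],4],
    [[-1,0.2,101],[0,0,0],4],
    [[-1,0.2,101],[0,0,0],4],
  ],
)

```text
time_s: 5.67
eef_pos: [0.4971, -0.2172, 0.1005]
tcp_rot: [[0.169, 0.986, 0.001], [0.986, -0.169, -0.004], [-0.003, 0.001, -1.0]]
force: [-0.1, 0.1, -0.6]
width: 0.047
finger_force: 0.0
```

The fingers reached 4 mm with no force, so nothing is gripped. I'll look.

Run:
```python
from h import *
np.set_printoptions(precision=4,suppress=True)
im,ci=snap('wrist','wrist6');s,cs=snap('scene','scene6');d,cd=snap('side','side6');o=observe();print(o['eef_pos'],o['width'],o['finger_force'],o['force'])
p=np.zeros((600,800,3),'uint8')
a=cv2.resize(im[120:320,200:460],(520,400));p[:400,:520]=a[:,:,::-1]
u=proj(cs,[.5,-.22,.12])[0].astype(int);v=proj(cd,[.5,-.22,.12])[0].astype(int);print(u,v)
for k,(q,w) in enumerate(((s,u),(d,v))):
    c=q[max(w[1]-35,0):w[1]+35,w[0]-35:w[0]+35];p[k*280:k*280+280,520:800]=cv2.resize(c,(280,280))[:,:,::-1]
cv2.imwrite('pics/m4.png',p)
```

```text
[ 0.4967 -0.2171  0.0997] 0.04608144338914682 1.7738752064178698 [0.4307 0.107  2.9196]
[283 160] [384 183]
```

View pics/m4.png

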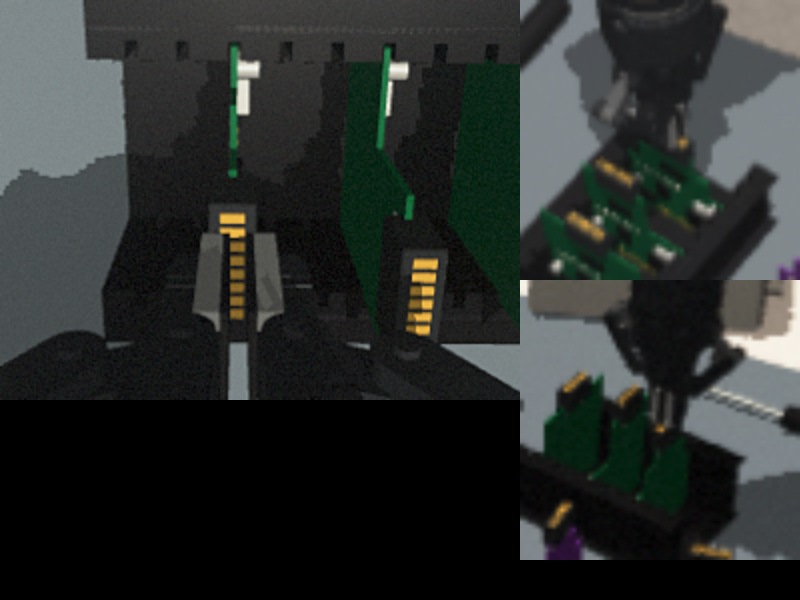

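Run:
```python
from h import *
np.set_printoptions(precision=1,suppress=True)
im,ci=load('wrist6');s,cs=load('scene6');d,cd=load('side6');o=observe();R=o['tcp_rot'];t=o['eef_pos']
f=lambda P:t+np.array(P)@R.T
for z in(0,-.012,-.019,-.03,-.054):
    P=f([[.011,-.002,z],[.011,.002,z],[.011,.006,z],[-.011,0,z]]);q=proj(ci,P);print(z,((q-[200,120])*2).tolist(),'side',((proj(cd,P[[0]])-[384-35,183-35])*4+[520,280]).tolist())
B=np.array([[.4955,-.2172,.124]]);print('conn top', ((proj(ci,B)-[200,120])*2).tolist(),((proj(cd,B)-[349,148])*4+[520,280]).tolist(),o['ft_torque'])
```

```text
0 [[229.4410363261146, 183.7327139433914], [243.75107018924473, 183.7323803282028], [258.05993113054205, 183.7311101444294], [236.60012878641794, 254.36688311767682]] side [[657.5024744499165, 450.1617565288092]]
-0.012 [[228.94531343646042, 200.65476103107966], [244.217947608719, 200.65394532165715], [259.48921119529405, 200.65164605111846], [236.58668236268784, 275.1807890655821]] side [[658.404415417752, 439.18977602563405]]
-0.019 [[228.6242296902941, 211.61910733250727], [244.52037164981357, 211.6179488464835], [260.4150045583191, 211.61489044511586], [236.57803103897925, 288.6071388480234]] side [[658.933767818279, 432.7399994218124]]
-0.03 [[228.06336068109488, 230.77880766959947], [245.04869079036132, 230.77699303375107], [262.03224949533796, 230.77242452087694], [236.56302804642792, 311.9563906440022]] side [[659.7704312411629, 422.530266264999]]
-0.054 [[226.52816955693538, 283.26904483271676], [246.4950813020837, 283.2650631312988], [266.45936107671025, 283.25505474684314], [236.52266866493142, 375.18972329091343]] side [[661.6165203642695, 399.9344909464463]]
conn top [[231.89454233319793, 262.3880965065298]] [[665.5251825827063, 420.87606600653123]] [ 0.1  0.  -0.1]
```

The picture shows the pads closed above the connector, with gold visible between them and the tips at about z 0.13. So the pads sit about 27 mm higher than nominal. I'll open, go lower while watching the force, and close again.

Request:
apply_moves(
  series=[
    [[0,-1,0],[0,0,0],32],
    [[0,-1,0],[0,0,0],32],
    [[0,-1,0],[0,0,0],32],
    [[0,-1,6],[0,0,0],32],
    [[0,-1,12],[0,0,0],32],
    [[0,-1,16],[0,0,0],32],
    [[0,-1,16],[0,0,0],32],
  ],
)

```text
time_s: 6.4
eef_pos: [0.4947, -0.2161, 0.0816]
tcp_rot: [[0.169, 0.986, -0.003], [0.986, -0.169, -0.001], [-0.001, -0.002, -1.0]]
force: [-0.9, 0.1, -0.4]
width: 0.373
finger_force: 0.0
```

Request:
apply_moves(
  series=[
    [[0,0,0],[0,0,0],24],
    [[0,0,0],[0,0,0],16],
    [[0,0,0],[0,0,0],10],
    [[0,0,0],[0,0,0],6],
    [[0,0,0],[0,0,0],6],
    [[0,0,0],[0,0,0],6],
  ],
)

```text
time_s: 6.9
eef_pos: [0.4957, -0.2169, 0.0836]
tcp_rot: [[0.169, 0.986, -0.0], [0.986, -0.169, -0.003], [-0.003, 0.0, -1.0]]
force: [-0.5, -0.9, 1.8]
width: 0.115
finger_force: 59.6
```

Gripped (9.8 mm, 60 N), but with shallow overlap. I'll regrip 8 mm deeper.

Request:
apply_moves(
  series=[
    [[0,0,0],[0,0,0],24],
    [[0,0,0],[0,0,0],32],
    [[0,0,0],[0,0,0],32],
    [[0,0,4],[0,0,0],32],
    [[0,0,9],[0,0,0],32],
    [[0,0,9],[0,0,0],20],
    [[0,0,9],[0,0,0],10],
    [[0,0,9],[0,0,0],6],
    [[0,0,9],[0,0,0],6],
    [[0,0,9],[0,0,0],6],
  ],
)

```text
time_s: 7.73
eef_pos: [0.4956, -0.2168, 0.0744]
tcp_rot: [[0.169, 0.986, -0.001], [0.986, -0.169, -0.003], [-0.003, -0.0, -1.0]]
force: [0.2, -0.1, -0.6]
width: 0.13
finger_force: 60.3
```

Good grip (11 mm). I'll draw it straight up.

Request:
apply_moves(
  series=[
    [[0,0,-8],[0,0,0],6],
    [[0,0,-22],[0,0,0],6],
    [[0,0,-40],[0,0,0],6],
    [[0,0,-58],[0,0,0],6],
    [[0,0,-76],[0,0,0],6],
    [[0,0,-95],[0,0,0],6],
    [[0,0,-120],[0,0,0],6],
    [[0,0,-145],[0,0,0],6],
    [[0,0,-160],[0,0,0],6],
    [[0,0,-160],[0,0,0],6],
  ],
)

```text
time_s: 8.57
eef_pos: [0.4969, -0.2173, 0.2389]
tcp_rot: [[0.169, 0.986, 0.004], [0.986, -0.169, -0.006], [-0.005, 0.005, -1.0]]
force: [0.2, -0.4, 0.2]
width: 0.128
finger_force: 60.5
```

```bash
cat > fin.py <<'E'
from h import *
np.set_printoptions(precision=4,suppress=True)
yaw,p=np.radians(-17.3),np.radians(15.7)
X=np.array([np.cos(p)*np.cos(yaw),np.cos(p)*np.sin(yaw),np.sin(p)]);Y=np.array([-np.sin(yaw),np.cos(yaw),0]);Z=np.cross(X,Y)
L=np.array([.6685,.2483,.2572])-.005*X
RF=np.c_[Y,X,-Z];BC=L-.12*X
OFF=np.array([0,.001,.0184])
TF=BC-RF@OFF
E
python3 - <<'E'
from fin import *
o=observe();t=np.array(o['eef_pos']);R=np.array(o['tcp_rot'])
out=[(-45,0),(45,0),(45,60),(32,60),(32,82),(19,82),(19,100),(-19,100),(-19,82),(-32,82),(-32,60),(-45,60)]
P=np.array([[y/1000,.001,.0684-z/1000] for y,z in out])@R.T+t
for n in('scene','side'):
    im,ci=snap(n,n+'7');q=proj(ci,P);x0,y0=(q.min(0)-12).astype(int);x1,y1=(q.max(0)+12).astype(int)
    sub=im[y0:y1,x0:x1].astype(int);m=((sub[...,1]>1.5*sub[...,0])&(sub[...,1]>1.1*sub[...,2])&(sub[...,1]>25)).astype(np.uint8)
    N,l,st,c=cv2.connectedComponentsWithStats(m);k=st[1:,4].argmax()+1
    mm=np.zeros_like(m);cv2.fillPoly(mm,[(q-[x0,y0]).round().astype(np.int32)],1)
    ys,xs=np.nonzero(mm);print(n,'seen',st[k],c[k],'pred',xs.min(),ys.min(),np.ptp(xs)+1,np.ptp(ys)+1,mm.sum(),xs.mean(),ys.mean())
print('BC',BC,'TF',TF);rel(TF,RF);print(o['qpos'])
c=np.zeros((600,800,3),'uint8')
for k,n in enumerate(('scene7','side7')):
    im,ci=load(n);q=proj(ci,P);u=q.mean(0).astype(int);cv2.polylines(im,[q.round().astype(np.int32)],True,(255,255,255),1) if 0 else 0
    s=im[max(u[1]-50,0):u[1]+50,u[0]-50:u[0]+50];c[:400,k*400:k*400+400]=cv2.resize(s,(400,400))
cv2.imwrite('pics/m5.png',c)
E
```

```text
scene seen [ 13  16  27  29 282] [26.4858 28.2518] pred 12 13 29 34 513 25.994152046783626 28.736842105263158
side seen [  5  18  24  40 309] [18.2233 35.301 ] pred 13 12 16 35 313 20.75399361022364 29.073482428115017
BC [0.5536 0.2841 0.2234] TF [0.5479 0.2859 0.2408]
t 8.6667 move mm [504.  -33.8  -7.6] turn deg [-15.62  -0.86   7.53]
[-0.652  -0.0711 -0.0213  1.6138 -0.0025  1.0888]
```

View pics/m5.png

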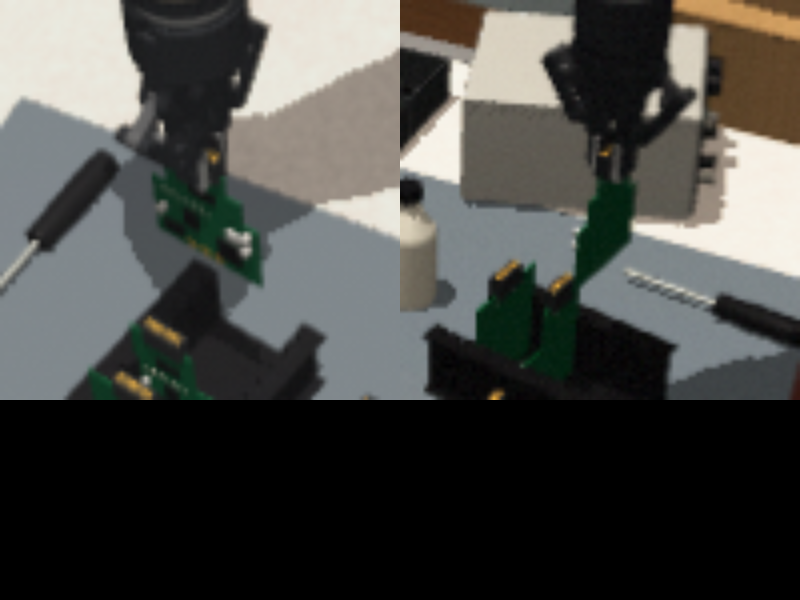

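The held board is stepped on both sides, and the other two are still in the rack. I'll carry it to just short of the camera.

Request:
apply_moves(
  series=[
    [[15,-1,-12],[0,0,0],6],
    [[45,-3,-25],[-1,0,0.5],6],
    [[80,-5,-35],[-2,0,1],6],
    [[115,-8,-40],[-4,-0.2,2],6],
    [[150,-10,-40],[-6,-0.3,3],6],
    [[185,-13,-40],[-8,-0.4,4],6],
    [[220,-15,-40],[-10,-0.5,5],6],
    [[255,-18,-38],[-11,-0.6,5.5],6],
    [[290,-20,-35],[-12,-0.7,6],6],
    [[325,-22,-32],[-13,-0.8,6.5],6],
  ],
)

```text
time_s: 9.5
eef_pos: [0.528, 0.1102, 0.2649]
tcp_rot: [[0.28, 0.935, 0.216], [0.96, -0.273, -0.066], [-0.003, 0.225, -0.974]]
force: [1.0, 0.6, 0.1]
width: 0.129
finger_force: 60.5
```

Run:
```python
from fin import *
o=observe();print(o['eef_pos'],o['width'],o['force'],o['finger_force']);rel(TF,RF)
```

```text
[0.528  0.1102 0.2649] 0.12885547568317904 [1.0494 0.6266 0.0504] 60.48685312271118
t 9.5 move mm [174.3 -34.6  16.2] turn deg [-2.67 -0.08  1.03]
```

Request:
apply_moves(
  series=[
    [[30,-10,0],[-0.7,0,0.3],6],
    [[65,-22,2],[-1.3,0,0.5],6],
    [[100,-30,5],[-2,0,0.8],6],
    [[130,-34.5,8],[-2.7,0,1],6],
    [[155,-34.5,12],[-2.7,0,1],6],
    [[170,-34.5,15],[-2.7,0,1],6],
    [[174,-34.5,16],[-2.7,0,1],6],
    [[174,-34.5,16],[-2.7,0,1],6],
    [[174,-34.5,16],[-2.7,0,1],6],
    [[174,-34.5,16],[-2.7,0,1],6],
  ],
)

```text
time_s: 10.33
eef_pos: [0.5487, 0.2823, 0.2416]
tcp_rot: [[0.297, 0.919, 0.259], [0.955, -0.286, -0.08], [0.001, 0.271, -0.963]]
force: [-0.0, 0.3, -0.2]
width: 0.128
finger_force: 60.5
```

Run:
```python
from fin import *
o=observe();print(o['eef_pos'],o['width'],o['force'],o['finger_force']);rel(TF,RF)
t=np.array(o['eef_pos']);R=np.array(o['tcp_rot'])
out=[(-45,0),(45,0),(45,60),(32,60),(32,82),(19,82),(19,100),(-19,100),(-19,82),(-32,82),(-32,60),(-45,60)]
P=np.array([[y/1000,.001,.0684-z/1000] for y,z in out])@R.T+t
for n in('scene','side','wrist'):
    im,ci=snap(n,n+'8');q=proj(ci,P);x0,y0=np.maximum(q.min(0)-25,0).astype(int);x1,y1=(q.max(0)+25).astype(int)
    sub=im[y0:y1,x0:x1].astype(int);m=((sub[...,1]>1.4*sub[...,0])&(sub[...,1]>1.1*sub[...,2])&(sub[...,1]>20)).astype(np.uint8)
    m=cv2.morphologyEx(m,cv2.MORPH_CLOSE,np.ones((3,3),np.uint8));N,l,st,c=cv2.connectedComponentsWithStats(m);k=st[1:,4].argmax()+1
    h=cv2.approxPolyDP(cv2.findContours((l==k).astype(np.uint8),cv2.RETR_EXTERNAL,cv2.CHAIN_APPROX_NONE)[0][0],2,True)[:,0]+[x0,y0]
    print(n,'seen',h.tolist(),'\n pred',q.round().astype(int).tolist())
```

```text
[0.5487 0.2823 0.2416] 0.12824457702829076 [-0.0146  0.3391 -0.1548] 60.483083724975586
t 10.3333 move mm [ 3.2 -1.9  0.3] turn deg [ 0.01 -0.03  0.  ]
scene seen [[439, 210], [431, 225], [460, 245], [469, 231], [466, 229], [466, 214], [459, 217], [453, 212], [453, 206], [446, 207], [444, 211]] 
 pred [[430, 225], [459, 247], [469, 232], [465, 229], [468, 223], [464, 220], [467, 215], [453, 206], [450, 211], [446, 208], [443, 213], [438, 210]]
side seen [[307, 244], [297, 247], [292, 243], [292, 247], [283, 257], [281, 269], [305, 252]] 
 pred [[305, 253], [279, 270], [282, 258], [286, 256], [287, 251], [290, 248], [291, 244], [303, 237], [302, 241], [305, 238], [304, 243], [308, 240]]
wrist seen [[320, 137], [318, 231], [321, 230]] 
 pred [[319, 245], [319, 134], [320, 149], [320, 172], [320, 183], [320, 208], [320, 222], [320, 293], [320, 273], [320, 293], [320, 272], [320, 289]]
```

Seen and predicted outlines agree to about 1 px, with the board about 2 mm higher than assumed. I'll apply the small correction.

Request:
apply_moves(
  series=[
    [[1.5,-1,1],[0,0,0],6],
    [[3,-1.5,2],[0,0,0],6],
    [[3,-1.5,2],[0,0,0],6],
    [[3,-1.5,2],[0,0,0],6],
    [[3,-1.5,2],[0,0,0],6],
    [[3,-1.5,2],[0,0,0],6],
  ],
)

```text
time_s: 10.98
eef_pos: [0.5489, 0.2862, 0.2392]
tcp_rot: [[0.296, 0.919, 0.259], [0.955, -0.286, -0.08], [0.001, 0.271, -0.963]]
force: [-0.2, 0.1, -0.4]
width: 0.124
finger_force: 60.5
```

Run:
```python
from fin import *
TF=BC-RF@np.array([0,.001,.0165])
for i in range(6):
    rel(TF,RF);im,ci=snap('wrist','wrist9')
o=observe();print(o['width'],o['force'],np.abs(o['qvel']).max())
P=np.array([[.045,.001,.0665]])@np.array(o['tcp_rot']).T+np.array(o['eef_pos'])
print(proj(ci,P),'ring LEDs centre pred',proj(ci,L+.005*X))
# far-side check: lens dark circle seen by wrist?
u=proj(ci,L)[0].astype(int)
if 0<u[0]<640 and 0<u[1]<400: print(im[max(u[1]-30,0):u[1]+40:10,max(u[0]-30,0):u[0]+40:10].mean(2).round())
```

```text
t 10.9833 move mm [-0.7 -0.4  0.1] turn deg [ 0.01 -0.05  0.04]
t 11.0333 move mm [-0.7 -0.4  0.1] turn deg [ 0.01 -0.05  0.04]
t 11.0833 move mm [-0.7 -0.4  0.1] turn deg [ 0.02 -0.06  0.04]
t 11.1333 move mm [-0.7 -0.4  0.1] turn deg [ 0.02 -0.05  0.04]
t 11.1833 move mm [-0.7 -0.4  0.1] turn deg [ 0.01 -0.05  0.04]
t 11.2333 move mm [-0.7 -0.4  0.1] turn deg [ 0.01 -0.05  0.04]
0.12519218861236214 [ 0.6643 -0.465  -0.222 ] 0.000913029533233174
[[320.0095 134.3468]] ring LEDs centre pred [[520.469 220.07 ]]
[[223. 139.  93.  36.  31.  82.  87.]
 [139. 138.  40.  41.  25.  32.  81.]
 [137. 133.  33.  37.  30.  40.  81.]
 [140. 128.  31.  32.  36.  26.  88.]
 [137. 135.  39.  39.  34.  33.  80.]
 [137. 136.  89.  36.  29.  30.  75.]
 [134. 135.  85.  83.  83.  80.  94.]]
```

```bash
python3 -c "
from rig import job_done
print(job_done())"
```

```text
the job is handed in; nothing more can be done
None
```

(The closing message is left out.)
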